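Find the binding roller in the tube mixer and pull it for service

ROBOT

A 7-joint arm with a two-finger parallel gripper is mounted at the origin on the work surface. World frame = base frame: x ahead of the robot, y to its left, z up, the work surface at z = 0. Lengths are in m, angles in degrees, forces in N, time in s.
With the tool pointing down it reaches from about 0.35 to 0.9 m from the base axis. Payload 7.2 kg.
Tool frame: the origin (TCP) lies midway between the tips of the shut fingers; the grasp point (between the pads) lies 19 mm behind it; z points along the fingers, y is the line along which they close (so a half turn about z gives the same grasp; the last joint's range is limited). The gripper opens to 88 mm and grips with 3 to 60 N. Pads are 20 mm wide; open, the fingers measure 115 mm over their backs; the gripper's body (75 mm by 178 mm) begins 61 mm behind the grasp point.
Start: joints at [-75.986, 23.554, -0.728, 91.456, 0.321, 64.991, -4.71], TCP at [0.192, 0.595, 0.223] pointing down, gripper open.
Joint ranges: [-169.25, 169.25], [-16.82, 113.86], [-84.01, 82.57], [7.8, 145.47], [-59.2, 239.2], [7.22, 106.19], [-163.78, 163.78]. Speed limits (degrees/s): [136.94, 136.94, 172.46, 172.46, 180, 180, 180].

INTERFACE

Orientations are given as [roll, pitch, yaw] about the fixed x, y, z axes, in that order (R = Rz(yaw) Ry(pitch) Rx(roll)).
In Python, from plant import status, viewer, arm gives the robot as it stands.
- The arm moves only by the tool servo_tool, never from a script. Its argument "series" is one flat list of numbers, 7 for each row, row after row: the shift along the tool's x, y, z scaled (see below), then the turn, a rotation vector about the tool's x, y, z scaled (see below), then the gripper's target within -1 to 1 (fully open at 1, half-way at 0, shut at -1). A call has exactly 10 rows; each row is the pose to reach, as a shift and turn from the pose commanded when the call began, along the tool's axes at that moment; what a row does not reach only later rows make up. The controller multiplies each number of a shift by 80 mm and each number of a turn by 90 degrees. A row lasts 1/8 s, in which the tool goes at most 62.5 mm and 10.7 degrees, less where a joint would pass 70% of its speed; a pose out of reach is approached as far as the arm can. A call with a number of a shift or a turn outside -1 to 1 is refused whole. A call with a gripper value outside its range is refused whole. The fingers move at their own pace and stop on an object; the grip force is fixed at half the most. Time passes only in rows, so rows that repeat a pose let the fingers close, or fill a call up. It gives the time, the measured TCP pose, the force, the opening and the grip force at its end, in the units of the state.
- status.observe(): the state, without advancing time (a new reading comes with each control period).
- viewer.snapshot(name): name is "scene" or "top"; returns (picture, depth): 420x560x3 uint8, blue, green, red; 420x560 float32, m along the optical axis (not along the pixel's ray), 0 where there is no reading.
- viewer.camera_params(name): a dict with "mtx" (3x3 intrinsics, pixels), "pose" (4x4, takes a point from camera to world coordinates). Camera axes: x right, y down, z forward; pixel columns grow to the right and rows downward; lengths in m; the calibration is good to about 2 mm. A picture is of the moment at which its call begins. camera_params takes no time and is no camera call.
- arm.job_done(): hands the job in; it is judged then, once.
The state is a dict: "time_s": time; "joint_pos": joint angles; "joint_velocities": joint speeds; "tau": joint torques, N m; "tcp_pos": TCP position; "eef_rot": TCP orientation; "force": force on the tool from outside, world axes, zero at the start; "wrist_torque": the same for the moment, N m; "opening": finger opening in m; "grasp_force": force on a finger pad.
Only numpy, scipy, OpenCV 4.12 (cv2) and the standard library are available. Lean on these libraries where they do the work, as an engineer would, in place of code of your own. Each camera call takes 0.05 s, during which the arm holds its last target. There are 200 camera calls.

TASK

The blood-tube roller mixer stands open with its drive off and three rollers left in it; something rubs under one of the three, so that it binds. Spin each of the three rollers with a fingertip to find the one that stops dead instead of running on; then lift that roller out of its slots and lay it gently, not dropped, flat in the steel tray. Leave the two free-running rollers seated in their slots.

Things in the scene. Friction and masses are not known exactly. Their poses are not given: they have to be found in the camera images.
- mixer: Tube roller mixer, brown metal housing 212 (x) x 284 (y) x 105 mm high, fixed; origin: centre of its underside, x along the rollers. Its two end plates (8 mm thick, at x = -94 and +94 mm, 105 mm high) have slots open at the top, 18 mm wide, 16 mm deep: rollers lie at y = -90, 0 and +90 mm, the slots at -45 and +45 mm are empty. Deck under the rollers 50 mm high, side walls 80 mm.
- roller_a_center (a point): Centre of one of three rollers that look the same (half-way along, on the axis; x along the axle, z up while seated): a grey sleeve 32 mm in diameter, 160 mm long, with a dark lengthwise seam and white label scraps, on an axle with a white square bearing block at each end; 200 mm and 0.34 kg in all. Seated: axis 97 mm, top of the sleeve 113 mm above the bench, 8 mm above the end plates.
- roller_b_center (a point): Centre of another roller, as roller_a. The blocks (16 mm square, flange 24 mm) keep the axle from turning and lift straight up out of the slots. To carry a roller, pinch the sleeve half-way along, across its 32 mm, some 7 mm above its axis so that the fingertips stay clear of what it is laid on. Bearings are seated in soft rubber: pressed, the sleeve gives about 1 mm per 1.5 N, up to 5 mm.
- roller_c_center (a point): Centre of another roller, as roller_a. Under the far end of each roller, out of sight from above, the mixer has a small springy sheet-metal tab; one of the three tabs is bent up and rubs on its roller from below. Which roller binds, and which roller lies where, changes from start to start; the binding one is found by spinning.
- roller_a (a joint): Angle of the sleeve of roller_a about its axle, rad, counting on through whole turns; -0.2 to 0.2 at the start. Brushing a closed fingertip briskly across the top of the sleeve, level and at right angles to the axle, 3 to 4 mm below the sleeve's top, turns the sleeve with it by friction. Left alone, a free-running roller then runs on for several seconds; the binding one stops at once.
- roller_b (a joint): Angle of the sleeve of roller_b, as for roller_a.
- roller_c (a joint): Angle of the sleeve of roller_c, as for roller_a.
- tray: Stainless steel instrument tray, 270 (x) x 200 (y) x 26 mm high outside, walls and floor 4 mm thick, fixed to the left or right of the mixer; origin: centre of its underside. Forceps lie in it along its y = +82 mm side, the rest of its floor is empty. A roller lying in it has its axis 20 mm above the bench.
- forceps: Dark steel forceps, 140 x 18 x 9 mm, lying in the tray; origin: centre of the underside. A bystander.
- rack: Red plastic tube rack, 105 x 205 mm and 58 mm high, tubes in it up to 110 mm; origin: centre of its underside. Stands beyond the mixer; a bystander.
- bottle: White plastic bottle of cleaner, 64 mm in diameter, 150 mm high; origin: centre of its underside. A bystander.
- beaker: Glass beaker, 76 mm in diameter, 95 mm high; origin: centre of its underside. A bystander.

How it is judged (in metres and radians):
On the way, in this order (a step that is already met when the one before it is completed fails the run):
1. each of the three rollers has been spun (its angle past 0.7 rad either way) with all three still seated in the mixer ((value of joint roller_a above 0.7 rad or value of joint roller_a below -0.7 rad) and (value of joint roller_b above 0.7 rad or value of joint roller_b below -0.7 rad) and (value of joint roller_c above 0.7 rad or value of joint roller_c below -0.7 rad) and distance of each of roller_a_center, roller_b_center, roller_c_center from where it was at the start of the episode below 0.015 m), for 0.1 s.
2. a roller, still held, is lowered into the tray to within 12 mm of lying on its floor (((contact force between the fingers and roller_a above 0.5 N and z of roller_a_center in the frame of tray between 0.01 and 0.032 m and x of roller_a_center in the frame of tray between -0.06 and 0.06 m and y of roller_a_center in the frame of tray between -0.09 and 0.09 m) or (contact force between the fingers and roller_b above 0.5 N and z of roller_b_center in the frame of tray between 0.01 and 0.032 m and x of roller_b_center in the frame of tray between -0.06 and 0.06 m and y of roller_b_center in the frame of tray between -0.09 and 0.09 m) or (contact force between the fingers and roller_c above 0.5 N and z of roller_c_center in the frame of tray between 0.01 and 0.032 m and x of roller_c_center in the frame of tray between -0.06 and 0.06 m and y of roller_c_center in the frame of tray between -0.09 and 0.09 m))), for 0.1 s.
At the end, for the whole second after the job is handed in: The binding roller lies flat (axle level within 0.08 rad, axis at most 26 mm above the tray's underside) and still in the tray, centre within 60 mm of the tray's along x, 90 mm along y; the other two sit in their slots, within 6 mm of where they were, nothing rubbing on them (they may turn) (((z of roller_a_center in the frame of tray between 0.01 and 0.026 m and x of roller_a_center in the frame of tray between -0.06 and 0.06 m and y of roller_a_center in the frame of tray between -0.09 and 0.09 m and linear speed of axle_a below 0.03 m/s and distance of each of roller_b_center, roller_c_center from where it was at the start of the episode below 0.006 m and contact force between each of roller_b, roller_c and anything else below 0.3 N and angle between roller_a_center's own x axis and vertical between 1.49 and 1.65 rad) or (z of roller_b_center in the frame of tray between 0.01 and 0.026 m and x of roller_b_center in the frame of tray between -0.06 and 0.06 m and y of roller_b_center in the frame of tray between -0.09 and 0.09 m and linear speed of axle_b below 0.03 m/s and distance of each of roller_a_center, roller_c_center from where it was at the start of the episode below 0.006 m and contact force between each of roller_a, roller_c and anything else below 0.3 N and angle between roller_b_center's own x axis and vertical between 1.49 and 1.65 rad) or (z of roller_c_center in the frame of tray between 0.01 and 0.026 m and x of roller_c_center in the frame of tray between -0.06 and 0.06 m and y of roller_c_center in the frame of tray between -0.09 and 0.09 m and linear speed of axle_c below 0.03 m/s and distance of each of roller_a_center, roller_b_center from where it was at the start of the episode below 0.006 m and contact force between each of roller_a, roller_b and anything else below 0.3 N and angle between roller_c_center's own x axis and vertical between 1.49 and 1.65 rad))); the robot touches nothing.
It fails at once if a second roller was taken out of the mixer (distance of each of roller_a_center, roller_b_center from where it was at the start of the episode above 0.03 m or distance of each of roller_a_center, roller_c_center from where it was at the start of the episode above 0.03 m or distance of each of roller_b_center, roller_c_center from where it was at the start of the episode above 0.03 m).
It fails at once if the tube rack, the bottle or the beaker was knocked over (angle between any of rack, bottle, beaker's own z axis and vertical above 0.4 rad).
It also fails if it takes over 51 s, if anything falls off the work surface, if the arm or the gripper's body presses on something with over 40 N, if the wrist force passes 120 N, or if a joint passes its speed limit or range.

## Working session

There is one attempt and no reset: what is moved stays moved. The work goes in short steps, Python scripts to look and compute and a tool call to move; the robot and the scene stay as the last step left them, time stands still between calls to the robot, and variables do not carry over. Pictures are saved under pics/ and viewed, at most 10 in all, crops included, and the job is handed in when it is done.

Besides the shell and the picture viewer there is one more tool, called after "Request:" in YAML: its name, and indented under it one key for each argument. servo_tool: Moves the arm, as the interface text tells. Shifts and turns lie within -1 to 1; 1 stands for 80 mm of shift or 90 degrees of turn. Its arguments: {"type":"object","properties":{"series":{"type":"array","items":{"type":"number"}}},"required":["series"]}

```bash
mkdir -p pics; cat > h.py <<'E'
import numpy as np,cv2
from plant import status,viewer,arm
def snap(n,f):
    p,d=viewer.snapshot(n); cv2.imwrite('pics/'+f+'.png',p); np.save('pics/'+f+'.npy',d); return p,d
def w(n,d,u,v,r=1):
    c=viewer.camera_params(n); K=np.array(c['mtx']);T=np.array(c['pose'])
    a=d[v-r:v+r+1,u-r:u+r+1]; z=np.median(a[a>0])
    q=np.linalg.inv(K)@[u,v,1]*z
    return (T@np.r_[q,1])[:3]
E
python3 - <<'E'
from h import *
snap('top','t1');snap('scene','s1')
s=status.observe();print({k:np.round(v,3) for k,v in s.items()})
E
```

```text
{'time_s': np.float64(0.1), 'joint_pos': array([-75.986,  23.597,  -0.727,  91.5  ,   0.322,  64.992,  -4.712]), 'joint_velocities': array([ 0.004, -0.112, -0.017, -0.164,  0.043,  0.026, -0.035]), 'tau': array([ 3.0000e-03, -5.8910e+01,  6.4400e-01, -2.9171e+01, -5.4000e-02,
        1.5000e-02,  0.0000e+00]), 'tcp_pos': array([0.192, 0.594, 0.222]), 'eef_rot': array([-1.79913e+02,  8.00000e-03,  1.62078e+02]), 'force': array([ 0.223, -0.029, -0.371]), 'wrist_torque': array([ 0.017, -0.002,  0.016]), 'grasp_force': np.float64(0.0), 'opening': np.float64(0.088)}
```

View pics/t1.png

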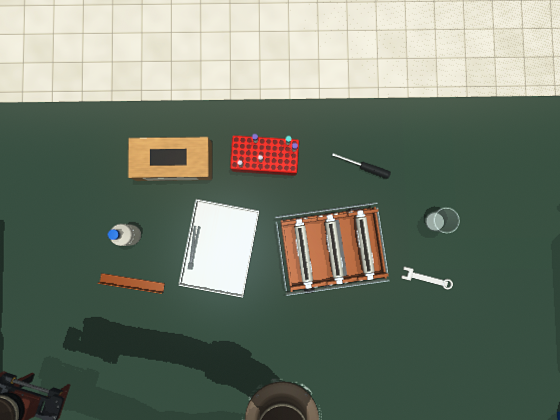

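View pics/s1.png

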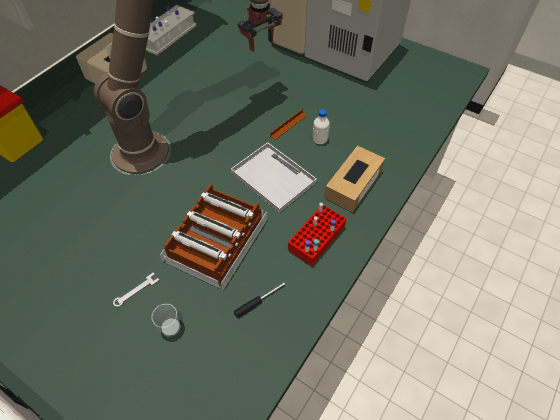

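The top view shows the mixer around (333,250), the tray at (220,250), the rollers at about u=303, 335 and 365, and the forceps on the tray's left side.

```bash
python3 - <<'E'
from h import *
p=cv2.imread('pics/t1.png');d=np.load('pics/t1.npy')
cv2.imwrite('pics/c1.png',cv2.resize(p[200:300,270:400],None,fx=6,fy=6,interpolation=cv2.INTER_CUBIC))
c=viewer.camera_params('top');K=np.array(c['mtx']);T=np.array(c['pose']);print(K,T)
v,u=np.mgrid[0:420,0:560]
P=np.einsum('ij,jhw->hwi',T[:3,:3]@np.linalg.inv(K),np.stack([u*d,v*d,d]))+T[:3,3]
np.save('pics/P.npy',P)
m=(P[...,2]>.098)&(P[...,2]<.125); m[:, :270]=0;m[:,400:]=0;m[:200]=0;m[300:]=0
n,l,st,ce=cv2.connectedComponentsWithStats(m.astype(np.uint8),connectivity=8)
for i in range(1,n):
    if st[i,4]>20:
        q=P[l==i];r=cv2.minAreaRect((q[:,:2]*1000).astype(np.float32));print(st[i],np.round(q.mean(0),4),q[:,2].max(),r)
# tray rim
for (a,b) in [(197,202),(257,211),(242,295),(181,285),(219,249)]: print(a,b,w('top',d,a,b))
m=(P[...,2]>.015)&(P[...,2]<.04); m[:, 265:]=0;m[:,:170]=0;m[:190]=0;m[305:]=0
n,l,st,ce=cv2.connectedComponentsWithStats(m.astype(np.uint8),connectivity=8)
for i in range(1,n):
    if st[i,4]>20:
        q=P[l==i];print(st[i],cv2.minAreaRect((q[:,:2]*1000).astype(np.float32)))
E
```

```text
[[420.5432913    0.         276.26426716]
 [  0.         420.5432913  213.29024953]
 [  0.           0.           1.        ]] [[-0.01438934 -0.99812751  0.05945091  0.55216191]
 [-0.99988843  0.01412535 -0.00485834  0.01458805]
 [ 0.00400947 -0.05951419 -0.99821941  1.32251189]
 [ 0.          0.          0.          1.        ]]
[348 209  41  72 847] [ 0.5293 -0.2473  0.1078] 0.11955035728456576 ((531.0159912109375, -255.24612426757812), (199.1954345703125, 88.71245574951172), 7.254603385925293)
[318 214  34  71 802] [ 0.5177 -0.157   0.1074] 0.11804170057276941 ((519.2952880859375, -157.99822998046875), (199.55921936035156, 70.77682495117188), 6.767331600189209)
[282 219  39  71 830] [ 0.5066 -0.0665  0.1076] 0.11993098619010056 ((506.9378662109375, -60.73760986328125), (201.11563110351562, 85.53829193115234), 6.888895511627197)
197 202 [0.66958414 0.2564321  0.00602308]
257 211 [0.63877892 0.06859359 0.00357725]
242 295 [0.38040835 0.11682607 0.02109611]
181 285 [0.41339119 0.30384873 0.01949178]
219 249 [0.52143613 0.18897716 0.00127416]
[179 199  80  99 485] ((525.8505859375, 186.61904907226562), (200.78851318359375, 270.2113342285156), 78.65323638916016)
```

View pics/c1.png

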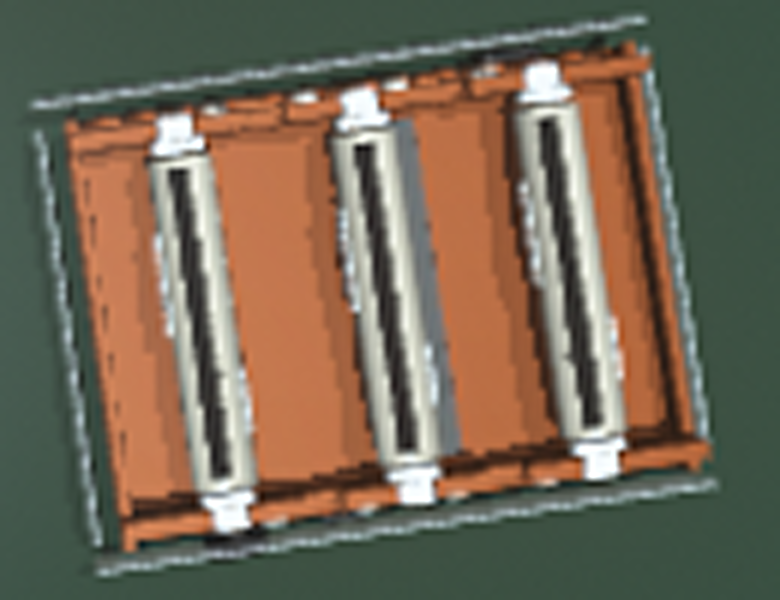

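The enlarged crop shows the sleeve centres at crop (204,325), (385,298) and (571,270), with all three seams facing up. Next I convert these to world positions.

```bash
python3 - <<'E'
from h import *
c=viewer.camera_params('top');K=np.array(c['mtx']);T=np.array(c['pose'])
def pz(u,v,z):
    r=T[:3,:3]@np.linalg.inv(K)@[u,v,1]; return (T[:3,3]+r*(z-T[2,3])/r[2])[:2]
def cp(x,y): return pz(270+(x+.5)/6-.5,200+(y+.5)/6-.5,.113)
for e in [((181,155),(226,490)),((358,128),(412,468)),((545,100),(598,438))]:
    a,b=cp(*e[0]),cp(*e[1]);v=a-b
    print(np.round((a+b)/2,4),np.linalg.norm(v),np.degrees(np.arctan2(v[1],v[0])))
P=np.load('pics/P.npy')
for (u,v) in [(304,254),(334,250),(365,245)]:print(P[v,u-2:u+3,:].round(3).tolist())
E
```

```text
[ 0.5085 -0.0676] 0.16074744218651635 6.640433422475428
[ 0.5189 -0.1546] 0.1638401171059492 7.778915314357709
[ 0.5314 -0.2442] 0.16299240168040344 7.414975414353968
[[0.506, -0.063, 0.112], [0.506, -0.066, 0.112], [0.506, -0.069, 0.114], [0.506, -0.072, 0.109], [0.506, -0.075, 0.109]]
[[0.516, -0.15, 0.113], [0.516, -0.152, 0.113], [0.516, -0.155, 0.115], [0.516, -0.158, 0.113], [0.516, -0.161, 0.115]]
[[0.529, -0.239, 0.111], [0.529, -0.242, 0.111], [0.529, -0.245, 0.111], [0.529, -0.247, 0.116], [0.529, -0.25, 0.114]]
```

Request:
servo_tool:
  series: [-0.5,-0.5,0,0,0,0,-1,-1,-1,0,0,0,0,-1,-1,-1,0,0,0,0,-1,-1,-1,0,0,0,0,-1,-1,-1,0,0,0,0,-1,-1,-1,0,0,0,0,-1,-1,-1,0,0,0,0,-1,-1,-1,0,0,0,0,-1,-1,-1,0,0,0,0,-1,-1,-1,0,0,0,0,-1]

```text
time_s: 1.35
tcp_pos: [0.2439, 0.4939, 0.2227]
eef_rot: [180.0, 0.0, 162.1]
force: [0.2, -0.2, -0.5]
opening: 0.0006
grasp_force: 0.0
```

Request:
servo_tool:
  series: [-0.5,-0.5,0,0,0,0,-1,-1,-1,0,0,0,0,-1,-1,-1,0,0,0,0,-1,-1,-1,0,0,0,0,-1,-1,-1,0,0,0,0,-1,-1,-1,0,0,0,0,-1,-1,-1,0,0,0,0,-1,-1,-1,0,0,0,0,-1,-1,-1,0,0,0,0,-1,-1,-1,0,0,0,0,-1]

```text
time_s: 2.6
tcp_pos: [0.2953, 0.3932, 0.2226]
eef_rot: [-180.0, -0.0, 162.1]
force: [0.6, 0.2, -0.5]
opening: 0.0004
grasp_force: 0.0
```

Request:
servo_tool:
  series: [-0.5,-0.5,0,0,0,0,-1,-1,-1,0,0,0,0,-1,-1,-1,0,0,0,0,-1,-1,-1,0,0,0,0,-1,-1,-1,0,0,0,0,-1,-1,-1,0,0,0,0,-1,-1,-1,0,0,0,0,-1,-1,-1,0,0,0,0,-1,-1,-1,0,0,0,0,-1,-1,-1,0,0,0,0,-1]

```text
time_s: 3.85
tcp_pos: [0.3469, 0.2925, 0.2227]
eef_rot: [180.0, 0.0, 162.1]
force: [-0.4, -0.8, -0.3]
opening: 0.0005
grasp_force: 0.0
```

Request:
servo_tool:
  series: [-0.5,-0.5,0,0,0,0,-1,-1,-1,0,0,0,0,-1,-1,-1,0,0,0,0,-1,-1,-1,0,0,0,0,-1,-1,-1,0,0,0,0,-1,-1,-1,0,0,0,0,-1,-1,-1,0,0,0,0,-1,-1,-1,0,0,0,0,-1,-1,-1,0,0,0,0,-1,-1,-1,0,0,0,0,-1]

```text
time_s: 5.1
tcp_pos: [0.3983, 0.1918, 0.2227]
eef_rot: [180.0, 0.0, 162.1]
force: [0.6, -0.2, -0.5]
opening: 0.0003
grasp_force: 0.0
```

Request:
servo_tool:
  series: [-0.5,-0.5,0,0,0,0,-1,-1,-1,0,0,0,0,-1,-1,-1,0,0,0,0,-1,-1,-1,0,0,0,0,-1,-1,-1,0,0,0,0,-1,-1,-1,0,0,0,0,-1,-1,-1,0,0,0,0,-1,-1,-1,0,0,0,0,-1,-1,-1,0,0,0,0,-1,-1,-1,0,0,0,0,-1]

```text
time_s: 6.35
tcp_pos: [0.4498, 0.091, 0.2226]
eef_rot: [180.0, -0.0, 162.1]
force: [-0.2, -0.1, -0.4]
opening: 0.0003
grasp_force: 0.0
```

Request:
servo_tool:
  series: [-0.4,-0.4,0.2,0,0,-0.1,-1,-0.8,-0.8,0.4,0,0,-0.2,-1,-1,-1,0.6,0,0,-0.28,-1,-1,-1,0.8,0,0,-0.28,-1,-1,-1,0.8,0,0,-0.28,-1,-1,-1,0.8,0,0,-0.28,-1,-1,-1,0.8,0,0,-0.28,-1,-1,-1,0.8,0,0,-0.28,-1,-1,-1,0.8,0,0,-0.28,-1,-1,-1,0.8,0,0,-0.28,-1]

```text
time_s: 7.6
tcp_pos: [0.5014, -0.0097, 0.1588]
eef_rot: [180.0, 0.0, -172.7]
force: [0.1, 0.2, -0.2]
opening: 0.0005
grasp_force: 0.0
```

Request:
servo_tool:
  series: [0,-0.1,0.3,0,0,0,-1,0,-0.22,0.616,0,0,0,-1,0,-0.22,0.616,0,0,0,-1,0,-0.22,0.616,0,0,0,-1,0,-0.22,0.616,0,0,0,-1,0,-0.22,0.616,0,0,0,-1,0,-0.22,0.616,0,0,0,-1,0,-0.22,0.616,0,0,0,-1,0,-0.22,0.616,0,0,0,-1,0,-0.22,0.616,0,0,0,-1]

```text
time_s: 8.85
tcp_pos: [0.5036, -0.0272, 0.1093]
eef_rot: [180.0, -0.0, -172.7]
force: [-0.0, 0.7, -0.6]
opening: 0.0005
grasp_force: 0.0
```

Request:
servo_tool:
  series: [0,-0.15,0,0,0,0,-1,0,-0.5,0,0,0,0,-1,0,-0.85,0,0,0,0,-1,0,-1,0,0,0,0,-1,0,-1,0,0,0,0,-1,0,-1,0,0,0,0,-1,0,-1,0,0,0,0,-1,0,-1,0,0,0,0,-1,0,-1,0,0,0,0,-1,0,-1,0,0,0,0,-1]

```text
time_s: 10.1
tcp_pos: [0.5137, -0.1064, 0.1094]
eef_rot: [180.0, 0.0, -172.7]
force: [0.0, 0.3, 0.7]
opening: 0.0008
grasp_force: 0.0
```

```bash
python3 - <<'E'
from h import *
L=[]
a=[viewer.snapshot('scene')[0],viewer.snapshot('scene')[0],viewer.snapshot('top')[0],viewer.snapshot('top')[0]]
for i,p in enumerate(a): cv2.imwrite(f'pics/A{i}.png',p)
f=lambda p:cv2.resize(p[180:285,155:270],None,fx=3.3,fy=2.8,interpolation=cv2.INTER_CUBIC)
g=lambda p:cv2.resize(p[200:300,270:400],None,fx=2.92,fy=2.94,interpolation=cv2.INTER_CUBIC)
cv2.imwrite('pics/mA.png',np.vstack([np.hstack([f(a[0]),f(a[1])]),np.hstack([g(a[2]),g(a[3])])]))
print(status.observe()['time_s'],np.vstack([np.hstack([f(a[0]),f(a[1])]),np.hstack([g(a[2]),g(a[3])])]).shape if 1 else 0)
E
```

```text
10.3 (588, 760, 3)
```

View pics/mA.png

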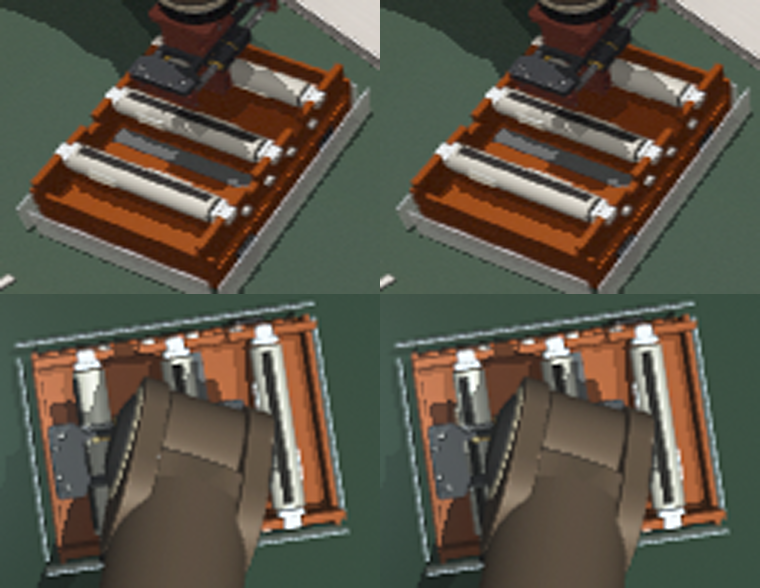

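Roller A's seam has turned away from the top in both views. I compare the frames numerically, then brush B.

```bash
python3 - <<'E'
from h import *
a=[cv2.imread(f'pics/A{i}.png').astype(int) for i in range(4)]
def D(p,q,x0,x1,y0,y1): return np.abs(p-q)[y0:y1,x0:x1].mean().round(2)
# scene: A right roller part, B, C ; top: A upper part, C
print('sceneA',D(a[0],a[1],225,250,200,217),'B',D(a[0],a[1],195,238,212,235),'C',D(a[0],a[1],178,222,233,258))
print('topA',D(a[2],a[3],295,308,223,245),'topC',D(a[2],a[3],356,376,218,275))
E
```

```text
sceneA 3.12 B 1.86 C 1.23
topA 36.01 topC 0.42
```

Request:
servo_tool:
  series: [0,-0.15,0,0,0,0,-1,0,-0.5,0,0,0,0,-1,0,-0.85,0,0,0,0,-1,0,-1,0,0,0,0,-1,0,-1,0,0,0,0,-1,0,-1,0,0,0,0,-1,0,-1,0,0,0,0,-1,0,-1,0,0,0,0,-1,0,-1,0,0,0,0,-1,0,-1,0,0,0,0,-1]

```text
time_s: 11.55
tcp_pos: [0.5239, -0.1858, 0.1094]
eef_rot: [180.0, 0.0, -172.7]
force: [-0.4, 0.5, 0.5]
opening: 0.0003
grasp_force: 0.0
```

```bash
python3 - <<'E'
from h import *
a=[viewer.snapshot('scene')[0],viewer.snapshot('scene')[0],viewer.snapshot('top')[0],viewer.snapshot('top')[0]]
for i,p in enumerate(a): cv2.imwrite(f'pics/B{i}.png',p)
f=lambda p:cv2.resize(p[180:285,155:270],None,fx=3.3,fy=2.8,interpolation=cv2.INTER_CUBIC)
g=lambda p:cv2.resize(p[200:300,270:400],None,fx=2.92,fy=2.94,interpolation=cv2.INTER_CUBIC)
cv2.imwrite('pics/mB.png',np.vstack([np.hstack([f(a[0]),f(a[1])]),np.hstack([g(a[2]),g(a[3])])]))
E
```

```text
(no output)
```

View pics/mB.png

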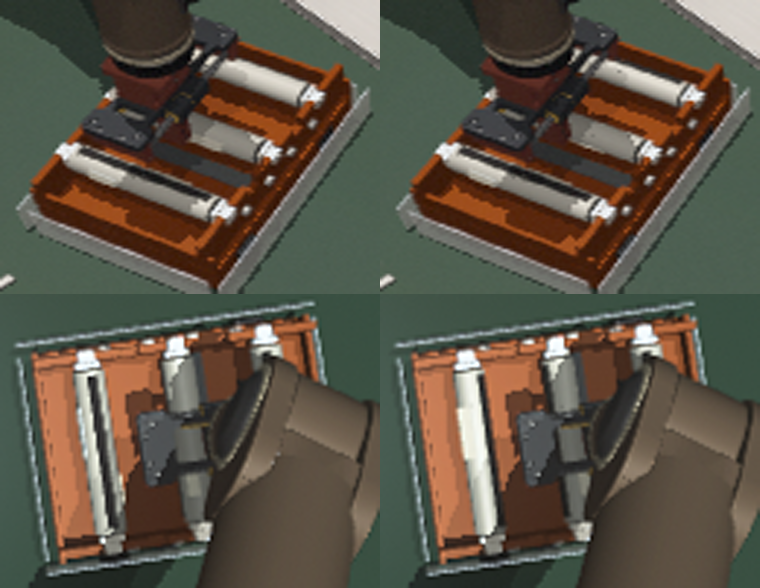

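A is still turning (its seam moves between frames). For B I look at the differences, then reposition and brush C.

```bash
python3 - <<'E'
from h import *
a=[cv2.imread(f'pics/B{i}.png').astype(int) for i in range(4)]
def D(p,q,x0,x1,y0,y1): return np.abs(p-q)[y0:y1,x0:x1].mean().round(2)
print('sceneA',D(a[0],a[1],225,250,200,217),'B',D(a[0],a[1],215,238,220,238),'C',D(a[0],a[1],178,222,233,258))
print('topA',D(a[2],a[3],295,308,223,245),'topB',D(a[2],a[3],326,338,220,235))
E
```

```text
sceneA 12.45 B 3.74 C 1.48
topA 58.89 topB 14.55
```

Request:
servo_tool:
  series: [0,-0.22,0,0,0,0,-1,0,-0.22,0,0,0,0,-1,0,-0.22,0,0,0,0,-1,0,-0.22,0,0,0,0,-1,0,-0.22,0,0,0,0,-1,0,-0.22,0,0,0,0,-1,0,-0.22,0,0,0,0,-1,0,-0.22,0,0,0,0,-1,0,-0.22,0,0,0,0,-1,0,-0.22,0,0,0,0,-1]

```text
time_s: 13.0
tcp_pos: [0.5261, -0.2034, 0.1094]
eef_rot: [180.0, 0.0, -172.7]
force: [-0.7, 1.3, -0.1]
opening: 0.0004
grasp_force: 0.0
```

Request:
servo_tool:
  series: [0,-0.15,0,0,0,0,-1,0,-0.5,0,0,0,0,-1,0,-0.85,0,0,0,0,-1,0,-1,0,0,0,0,-1,0,-1,0,0,0,0,-1,0,-1,0,0,0,0,-1,0,-1,0,0,0,0,-1,0,-1,0,0,0,0,-1,0,-1,0,0,0,0,-1,0,-1,0,0,0,0,-1]

```text
time_s: 14.25
tcp_pos: [0.5363, -0.2826, 0.1094]
eef_rot: [180.0, 0.0, -172.7]
force: [1.0, 0.1, 1.0]
opening: 0.0002
grasp_force: 0.0
```

```bash
python3 - <<'E'
from h import *
a=[viewer.snapshot('scene')[0],viewer.snapshot('scene')[0],viewer.snapshot('top')[0],viewer.snapshot('top')[0]]
for i,p in enumerate(a): cv2.imwrite(f'pics/C{i}.png',p)
f=lambda p:cv2.resize(p[180:285,155:270],None,fx=3.3,fy=2.8,interpolation=cv2.INTER_CUBIC)
g=lambda p:cv2.resize(p[200:300,270:400],None,fx=2.92,fy=2.94,interpolation=cv2.INTER_CUBIC)
cv2.imwrite('pics/mC.png',np.vstack([np.hstack([f(a[0]),f(a[1])]),np.hstack([g(a[2]),g(a[3])])]))
E
```

```text
(no output)
```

View pics/mC.png

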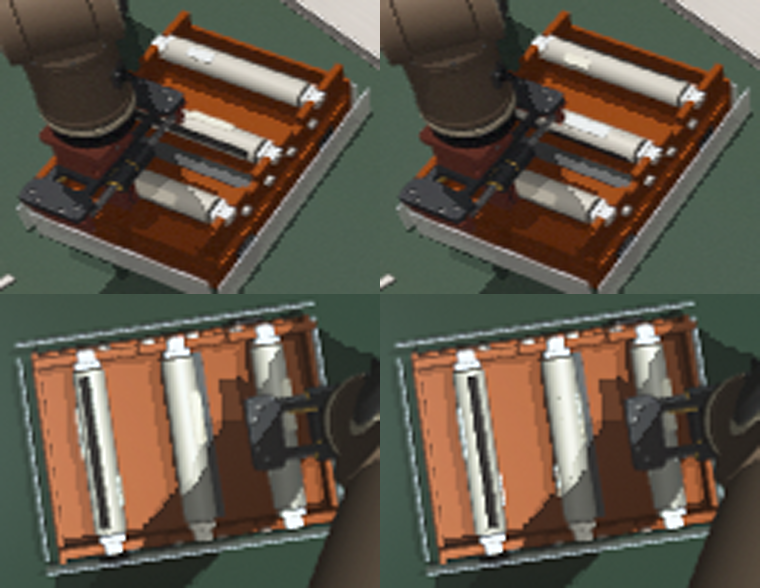

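```bash
python3 - <<'E'
from h import *
a=[cv2.imread(f'pics/C{i}.png').astype(int) for i in range(4)]
def D(p,q,x0,x1,y0,y1): return np.abs(p-q)[y0:y1,x0:x1].mean().round(2)
print('sceneA',D(a[0],a[1],205,245,195,212),'B',D(a[0],a[1],215,233,218,236),'C',D(a[0],a[1],198,220,242,258))
print('topA',D(a[2],a[3],297,312,225,275),'topB',D(a[2],a[3],328,340,220,260),'topC',D(a[2],a[3],358,372,218,234),'lowC',D(a[2],a[3],364,378,255,275))
A=[cv2.resize(cv2.imread(f'pics/{n}.png')[225:262,190:232],None,fx=9,fy=9,interpolation=cv2.INTER_CUBIC) for n in('C0','C1')]
g=[cv2.resize(cv2.imread(f'pics/{n}.png')[210:282,352:386],None,fx=6,fy=4.625,interpolation=cv2.INTER_CUBIC)[:333] for n in('C2','C3')]
m=np.vstack([np.hstack([x for x in A]),np.zeros((1,756,3),np.uint8)])[:333]
cv2.imwrite('pics/z.png',cv2.resize(np.hstack([m]+[cv2.resize(x,(150,333)) for x in g]),(800,300)))
E
```

```text
sceneA 8.13 B 25.42 C 1.12
topA 64.87 topB 7.16 topC 0.4 lowC 0.85
```

View pics/z.png

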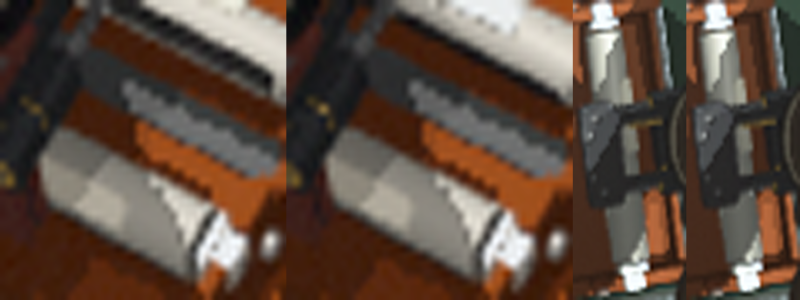

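The zoom shows roller C (right, top u≈365) unmoved between frames (difference 0.4), with its seam turned out of view. A and B still run, so C binds. I go up and over it with the fingers partly open.

Request:
servo_tool:
  series: [0,0,-0.5,0,0,0,-1,0,0.1,-0.56,0,0,0,0,0,0.49,-0.56,0,0,0,0.4,0,0.49,-0.56,0,0,0,0.4,0,0.49,-0.56,0,0,0,0.4,0,0.49,-0.56,0,0,0,0.4,0,0.49,-0.56,0,0,0,0.4,0,0.49,-0.56,0,0,0,0.4,0,0.49,-0.56,0,0,0,0.4,0,0.49,-0.56,0,0,0,0.4]

```text
time_s: 15.7
tcp_pos: [0.5312, -0.2439, 0.1541]
eef_rot: [180.0, -0.0, -172.7]
force: [0.3, -0.3, 0.5]
opening: 0.0615
grasp_force: 0.0
```

Request:
servo_tool:
  series: [0,0,0.25,0,0,0,0.4,0,0,0.5,0,0,0,0.4,0,0,0.75,0,0,0,0.4,0,0,0.86,0,0,0,0.4,0,0,0.86,0,0,0,0.4,0,0,0.86,0,0,0,-1,0,0,0.86,0,0,0,-1,0,0,0.86,0,0,0,-1,0,0,0.86,0,0,0,-1,0,0,0.86,0,0,0,-1]

```text
time_s: 16.95
tcp_pos: [0.532, -0.2465, 0.0863]
eef_rot: [-179.8, 0.1, -172.8]
force: [1.2, -6.5, 0.1]
opening: 0.0312
grasp_force: 30.0
```

Request:
servo_tool:
  series: [0,-0.02,-0.08,0,0,0,-1,0,-0.03,-0.2,0,0,0,-1,0,-0.03,-0.35,0,0,0,-1,0,-0.03,-0.5,0,0,0,-1,0,-0.03,-0.7,0,0,0,-1,0,-0.03,-0.9,0,0,0,-1,0,-0.03,-1,0,0,0,-1,0,-0.03,-1,0,0,0,-1,0,-0.03,-1,0,0,0,-1,0,-0.03,-1,0,0,0,-1]

```text
time_s: 18.2
tcp_pos: [0.5312, -0.246, 0.1647]
eef_rot: [180.0, -0.1, -172.7]
force: [-0.5, -0.5, -3.9]
opening: 0.0315
grasp_force: 30.0
```

Request:
servo_tool:
  series: [0,0.1,0,0,0,0,-1,0,0.25,0,0,0,0,-1,0,0.4,0,0,0,0,-1,0,0.55,0,0,0,0,-1,0,0.7,0,0,0,0,-1,0,0.85,0,0,0,0,-1,0,0.95,0,0,0,0,-1,0,1,0,0,0,0,-1,0,1,0,0,0,0,-1,0,1,0,0,0,0,-1]

```text
time_s: 19.45
tcp_pos: [0.5214, -0.1674, 0.1654]
eef_rot: [-180.0, 0.0, -172.8]
force: [0.1, -0.3, -4.0]
opening: 0.0311
grasp_force: 30.0
```

```bash
python3 - <<'E'
from h import *
p,d=snap('scene','l'); q,_=snap('top','lt')
a=cv2.resize(p[130:290,120:300],(400,356));b=cv2.resize(q[190:310,170:400],(400,209))
cv2.imwrite('pics/lift.png',np.vstack([a,b]));s=status.observe();print(s['time_s'],s['grasp_force'],s['opening'],s['force'],s['tcp_pos'])
E
```

```text
19.55 29.999324083328247 0.03132092215589567 [ 0.28622349  0.23635209 -2.90515218] [ 0.52136285 -0.16733702  0.16534488]
```

View pics/lift.png

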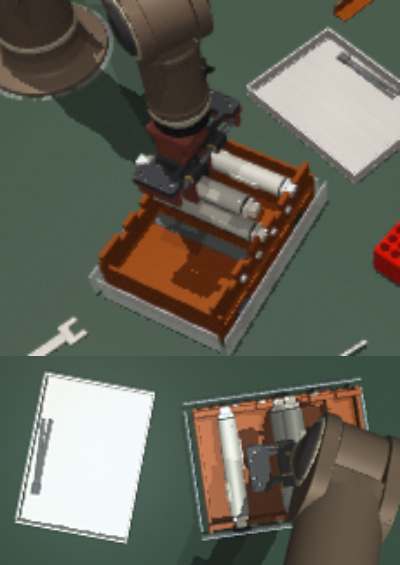

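The picture shows roller C held level and the other two still seated. On to the tray.

Request:
servo_tool:
  series: [0,0.15,0,0,0,0,-1,-0.05,0.35,0,0,0,0,-1,-0.1,0.6,0,0,0,0,-1,-0.15,0.8,0,0,0,0,-1,-0.15,1,0,0,0,0,-1,-0.15,1,0,0,0,0,-1,-0.15,1,0,0,0,0,-1,-0.15,1,0,0,0,0,-1,-0.15,1,0,0,0,0,-1,-0.15,1,0,0,0,0,-1]

```text
time_s: 20.8
tcp_pos: [0.5232, -0.0864, 0.1653]
eef_rot: [-180.0, -0.0, -172.8]
force: [0.0, 0.6, -4.1]
opening: 0.0314
grasp_force: 30.0
```

Request:
servo_tool:
  series: [0,0.15,0,0,0,0,-1,-0.05,0.35,0,0,0,0,-1,-0.1,0.6,0,0,0,0,-1,-0.15,0.8,0,0,0,0,-1,-0.15,1,0,0,0,0,-1,-0.15,1,0,0,0,0,-1,-0.15,1,0,0,0,0,-1,-0.15,1,0,0,0,0,-1,-0.15,1,0,0,0,0,-1,-0.15,1,0,0,0,0,-1]

```text
time_s: 22.05
tcp_pos: [0.5249, -0.0055, 0.1654]
eef_rot: [-180.0, 0.0, -172.8]
force: [-0.8, 0.5, -3.1]
opening: 0.0313
grasp_force: 30.0
```

Request:
servo_tool:
  series: [0,0.15,0,0,0,0,-1,-0.05,0.35,0,0,0,0,-1,-0.1,0.6,0,0,0,0,-1,-0.15,0.8,0,0,0,0,-1,-0.15,1,0,0,0,0,-1,-0.15,1,0,0,0,0,-1,-0.15,1,0,0,0,0,-1,-0.15,1,0,0,0,0,-1,-0.15,1,0,0,0,0,-1,-0.15,1,0,0,0,0,-1]

```text
time_s: 23.3
tcp_pos: [0.5268, 0.0754, 0.1654]
eef_rot: [-180.0, 0.0, -172.8]
force: [-0.1, 0.4, -4.1]
opening: 0.0315
grasp_force: 30.0
```

Request:
servo_tool:
  series: [0,0.15,0,0,0,0.02,-1,-0.05,0.35,0,0,0,0.05,-1,-0.1,0.6,0,0,0,0.1,-1,-0.15,0.8,0,0,0,0.15,-1,-0.15,1,0,0,0,0.2,-1,-0.15,1,0,0,0,0.207,-1,-0.15,1,0,0,0,0.207,-1,-0.15,1,0,0,0,0.207,-1,-0.15,1,0,0,0,0.207,-1,-0.15,1,0,0,0,0.207,-1]

```text
time_s: 24.55
tcp_pos: [0.5286, 0.1563, 0.1654]
eef_rot: [180.0, 0.0, 168.6]
force: [0.5, -0.3, -3.3]
opening: 0.0313
grasp_force: 30.0
```

Request:
servo_tool:
  series: [0,0.1,0.1,0,0,0,-1,0,0.2,0.25,0,0,0,-1,0,0.25,0.4,0,0,0,-1,0,0.25,0.6,0,0,0,-1,0,0.25,0.8,0,0,0,-1,0,0.25,1,0,0,0,-1,0,0.25,1,0,0,0,-1,0,0.25,1,0,0,0,-1,0,0.25,1,0,0,0,-1,0,0.25,1,0,0,0,-1]

```text
time_s: 25.8
tcp_pos: [0.5327, 0.1764, 0.0859]
eef_rot: [180.0, 0.0, 168.6]
force: [0.7, 1.0, -3.4]
opening: 0.0315
grasp_force: 30.0
```

Request:
servo_tool:
  series: [0,0,0.12,0,0,0,-1,0,0,0.27,0,0,0,-1,0,0,0.42,0,0,0,-1,0,0,0.57,0,0,0,-1,0,0,0.7,0,0,0,-1,0,0,0.8,0,0,0,-1,0,0,0.87,0,0,0,-1,0,0,0.91,0,0,0,-1,0,0,0.91,0,0,0,-1,0,0,0.91,0,0,0,-1]

```text
time_s: 27.05
tcp_pos: [0.5326, 0.1763, 0.0129]
eef_rot: [180.0, 0.0, 168.6]
force: [-0.5, 0.1, -3.1]
opening: 0.0313
grasp_force: 30.0
```

Request:
servo_tool:
  series: [0,0,0.01,0,0,0,-1,0,0,0.02,0,0,0,-1,0,0,0.03,0,0,0,-1,0,0,0.04,0,0,0,-1,0,0,0.05,0,0,0,-1,0,0,0.05,0,0,0,-1,0,0,0.05,0,0,0,-1,0,0,0.05,0,0,0,-1,0,0,0.05,0,0,0,-1,0,0,0.05,0,0,0,-1]

```text
time_s: 28.3
tcp_pos: [0.5324, 0.1763, 0.0087]
eef_rot: [180.0, -0.0, 168.6]
force: [-2.6, -0.8, 3.4]
opening: 0.0316
grasp_force: 30.0
```

Contact with the floor is light (the force went from -3.3 to +3.4 N). Open gently and retreat.

Request:
servo_tool:
  series: [0,0,0,0,0,0,-0.25,0,0,0,0,0,0,-0.2,0,0,0,0,0,0,-0.1,0,0,0,0,0,0,0,0,0,0,0,0,0,0.1,0,0,0,0,0,0,0.2,0,0,0,0,0,0,0.2,0,0,0,0,0,0,0.2,0,0,0,0,0,0,0.2,0,0,0,0,0,0,0.2]

```text
time_s: 29.55
tcp_pos: [0.5324, 0.1762, 0.0086]
eef_rot: [-180.0, -0.0, 168.6]
force: [-0.2, 0.5, 0.7]
opening: 0.0531
grasp_force: 0.0
```

Request:
servo_tool:
  series: [0,0,-0.1,0,0,0,0.2,0,0,-0.3,0,0,0,0.2,0,0,-0.5,0,0,0,0.2,0,0,-0.7,0,0,0,0.2,0,0,-0.9,0,0,0,0.2,0,0,-1,0,0,0,0.2,0,0,-1,0,0,0,0.2,0,0,-1,0,0,0,0.2,0,0,-1,0,0,0,0.2,0,0,-1,0,0,0,0.2]

```text
time_s: 30.8
tcp_pos: [0.5322, 0.1761, 0.0881]
eef_rot: [-180.0, -0.0, 168.6]
force: [0.1, -0.3, -1.1]
opening: 0.0525
grasp_force: 0.0
```

Request:
servo_tool:
  series: [0,0,-0.3,0,0,0,0.2,0,0,-0.6,0,0,0,0.2,0,0,-1,0,0,0,0.2,0,0,-1,0,0,0,0.2,0,0,-1,0,0,0,0.2,0,0,-1,0,0,0,0.2,0,0,-1,0,0,0,0.2,0,0,-1,0,0,0,0.2,0,0,-1,0,0,0,0.2,0,0,-1,0,0,0,0.2]

```text
time_s: 32.05
tcp_pos: [0.5324, 0.1762, 0.1685]
eef_rot: [180.0, 0.0, 168.6]
force: [-0.2, -0.2, -0.1]
opening: 0.0523
grasp_force: 0.0
```

```bash
python3 - <<'E'
from h import *
p,d=snap('scene','e'); q,_=snap('top','et')
a=cv2.resize(p[130:290,140:320],(400,356));b=cv2.resize(q[190:310,170:400],(400,209))
cv2.imwrite('pics/end.png',np.vstack([a,b]));print(status.observe()['time_s'])
E
```

```text
32.15
```

View pics/end.png

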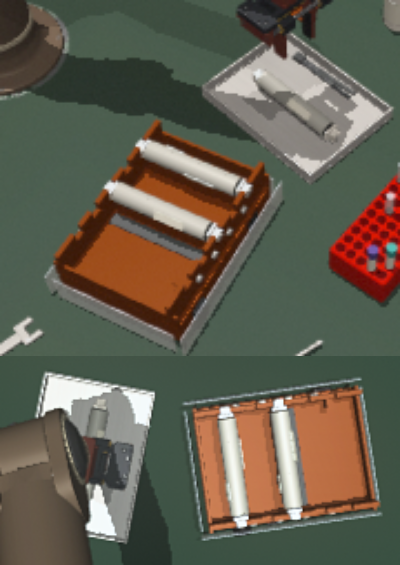

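The roller lies flat in the tray, A and B are seated, and the bent tab shows at the far end of the emptied slot pair (324,403).

```bash
python3 -c "
from plant import arm
print(arm.job_done())"
```

```text
the job is handed in; nothing more can be done
None
```

The binding roller, the one on the robot's right, now lies flat in the steel tray. The two free-running rollers are still seated in their slots, and I handed the job in at about 32 s; no verdict came back.

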